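# Release a pair of capacitors from the feed rack

## Robot

A 7-joint arm with a two-finger parallel gripper is mounted at the origin on the work surface. World frame = base frame: x ahead of the robot, y to its left, z up, the work surface at z = 0. Lengths are in mm, angles in rad, forces in N, time in s.
With the tool pointing down it reaches from about 425 to 1025 mm from the base axis. Payload 3.6 kg.
Tool frame: the origin (TCP) lies at the very end of the fingers, on their centre line; the grasp point (between the pads) lies 19 mm behind it; z points along the fingers, y is the line along which they close (so a half turn about z gives the same grasp; the last joint's range is limited). The gripper opens to 85 mm and grips with 20 to 120 N. Pads are 22 mm wide; open, the fingers measure 114 mm over their backs; the gripper's body (76 mm by 85 mm) begins 54 mm behind the grasp point. The pads swing forward as they close: fully open they stand 13 mm farther back than shut.
Start: joints at [-1.355, 0.591, 0.048, 1.609, -0.033, 0.943, -0.034], TCP at [221.025, 690.491, 231.302] pointing down, gripper open.
Joint ranges: [-2.69, 2.69], [-0.47, 2.24], [-1.27, 1.36], [0.19, 2.51], [-1.53, 4.68], [0.08, 2.07], [-3.09, 3.09]. Speed limits (rad/s): [2.57, 2.57, 3.14, 3.14, 3.14, 3.14, 3.14].

## Interface

Orientations are given as a 3x3 rotation matrix whose columns are the frame's x, y, z axes.
In Python, from plant import bot, planner, cams gives the robot as it stands. The module is installed in compiled form; this text tells all that it offers. Calls block until the motion is done:
- bot.movep(position, orientation): joint-space move of the TCP to a pose.
- bot.move_linear(position, orientation=None, vel=150): straight line of the TCP; orientation=None keeps the orientation; vel is the mean speed in mm/s.
- bot.movej(angles): joint-space move.
- bot.let_go() and bot.grab(): open the fingers fully, or close them until they stop; the grip force is fixed at half the most.
- bot.dwell(seconds).
- planner.ik(position, orientation): joint angles nearest the present ones, or None.
- bot.get_state(): the state.
- cams.capture(name): name is "scene" or "top"; returns a dict with "img" (480x640x3 uint8, red, green, blue), "fx", "fy", "cx", "cy" (pixels), "pose" (4x4, takes a point from camera to world coordinates). Camera axes: x right, y up, looking along -z (the intrinsics and any distortion apply to the point x, -y, -z); pixel columns grow to the right and rows downward; lengths in mm; the calibration is good to about 2 mm. A picture is of the moment at which its call begins. There is no depth.
A pose or a line that the arm cannot do raises bot.PlanningError and nothing moves.
- bot.finish_job(): hands the job in; it is judged then, once.
Trained networks look in a picture, given as the dict that the camera call returned (one of the last four; its "shot" number tells which), for a name from the list of things; names that differ only in an ending like _2 or _b are one class to them, and where a whole thing is asked for, a point or a joint stands for the part that bears it (a point fixed in the world has none). Each returns a list of dicts, best first, with "score" (0 to 1); they miss things now and then, are a little off and sometimes report something else, mostly with a low value. They report only what shows in the picture. A call takes as long as a camera call. They do not tell look-alikes from the thing itself.
- cams.search_frame(picture, thing): "location" ([column, row] as shares, 0 to 1, of the picture: columns of its width, rows of its height, amid what is visible of it).
- cams.trace(picture, thing): "mask" (480x640 bool, what is visible of it) and "location" ([column, row] as shares, 0 to 1, of the picture: columns of its width, rows of its height, amid what is visible of it).
- cams.tip_of(picture, thing): "location" ([column, row] as shares, 0 to 1, of the picture: columns of its width, rows of its height: a listed point, or the origin of a listed thing).
The state is a dict: "time_s": time; "qpos": joint angles; "joint_velocities": joint speeds; "joint_torque": joint torques, N m; "tcp_pos": TCP position; "orientation": TCP orientation; "wrist_force": force on the tool from outside, world axes, zero at the start; "torque": the same for the moment, N m; "gripper_width": opening from 0.0 (shut) to 1.0 (fully open); "finger_force": force on a finger pad.
Only numpy, scipy, OpenCV 4.12 (cv2) and the standard library are available. Lean on these libraries where they do the work, as an engineer would, in place of code of your own. Each camera call takes 0.05 s, during which the arm holds its last target. There are 200 camera calls.

## Task

With the fingertips, press down the yellow paddle of the rocking lever on the feed rack that holds the blue capacitors, so that its red gate lifts, and keep it down until both blue capacitors have rolled out and lie in that rack's white tray. Then let the lever come back up by itself so the gate is shut again. Do not touch the gates or the capacitors, leave the rack with the black capacitors alone, and do not disturb anything else on the bench.

Things in the scene. Friction and masses are not known exactly. Their poses are not given: they have to be found in the camera images.
- rack_blue: Feed rack holding the blue capacitors, fixed, else like the other rack; grey base 245 x 160 mm. Origin on the bench, 8 mm behind the gate, z up; capacitors roll to -x, roughly towards the robot. Clear-walled lane x -20 to +100 mm, 54 mm wide, open on top. Red gate at x -8 between dark posts 168 mm high. Lever on the -y side, pivot along x at (-24, -75, 125) mm.
- rack_black: Feed rack holding the black capacitors, fixed, else like the other rack; grey base 245 x 160 mm. Origin on the bench, 8 mm behind the gate, z up; capacitors roll to -x, roughly towards the robot. Clear-walled lane x -20 to +100 mm, 54 mm wide, open on top. Red gate at x -8 between dark posts 168 mm high. Lever on the -y side, pivot along x at (-24, -75, 125) mm.
- lever_blue (a joint): rocking lever of the blue rack, rad. 0 = at rest, gate shut, paddle high; grows as the paddle is pressed down; end stop at 0.5. The gate rises 22 mm at 0.3, 37 mm at 0.5; capacitors pass under it above about 0.4. Spring return to 0; pressing takes 2 to 6 N.
- lever_black (a joint): rocking lever of the black rack, rad. 0 = at rest, gate shut, paddle high; grows as the paddle is pressed down; end stop at 0.5. The gate rises 22 mm at 0.3, 37 mm at 0.5; capacitors pass under it above about 0.4. Spring return to 0; pressing takes 2 to 6 N.
- paddle_blue (a point): centre of the top of the yellow paddle (50 mm along the rack's x, 45 mm along y, 8 mm thick), free end of the blue rack's lever, near the rack's (-24, -160) mm, 90 mm from the pivot. At rest 157 mm above the bench, outer edge tilted 0.25 rad up; fully pressed 44 mm lower, tilted 0.25 rad down, 5 mm farther out (-y). Free to go down: nothing tall beneath.
- paddle_black (a point): centre of the top of the yellow paddle (50 mm along the rack's x, 45 mm along y, 8 mm thick), free end of the black rack's lever, near the rack's (-24, -160) mm, 90 mm from the pivot. At rest 157 mm above the bench, outer edge tilted 0.25 rad up; fully pressed 44 mm lower, tilted 0.25 rad down, 5 mm farther out (-y). Free to go down: nothing tall beneath.
- tray_blue (a point): middle of the white catch tray in front of the blue rack's gate, on the bench; inside 107 mm (rack x -127 to -20) by 54 mm, walls 43 mm high, floor 9 to 18 mm above the bench
- tray_black (a point): middle of the white catch tray in front of the black rack's gate, on the bench; inside 107 mm (rack x -127 to -20) by 54 mm, walls 43 mm high, floor 9 to 18 mm above the bench
- gate_blue: red gate plate of the blue rack, 44 mm wide, 6 mm thick, 68 mm high, origin at the middle of its lower edge, 48 mm above the bench when shut; moved up and down by the lever
- gate_black: red gate plate of the black rack, the same
- blue_cap1: Blue-sleeved can capacitor, cylinder 35 mm in diameter, 50 mm long, lying across the lane (its y axis is the cylinder axis); origin at its middle. 70 g. Starts first, against the gate, in the lane of the blue rack.
- blue_cap2: Blue-sleeved can capacitor, cylinder 35 mm in diameter, 50 mm long, lying across the lane (its y axis is the cylinder axis); origin at its middle. 70 g. Starts second, behind the first, in the lane of the blue rack.
- black_cap1: Black-sleeved can capacitor, cylinder 35 mm in diameter, 50 mm long, lying across the lane (its y axis is the cylinder axis); origin at its middle. 70 g. Starts first, against the gate, in the lane of the black rack.
- black_cap2: Black-sleeved can capacitor, cylinder 35 mm in diameter, 50 mm long, lying across the lane (its y axis is the cylinder axis); origin at its middle. 70 g. Starts second, behind the first, in the lane of the black rack.
- knob: loose aluminium control knob, 34 mm across, 20 mm high, origin under its centre; bystander
- screwdriver: screwdriver lying on the bench, bystander
- bottle: amber bottle, 56 mm across, 150 mm high, origin under its centre; bystander
- wipes: red can of wipes, 100 mm across, 160 mm high, origin under its centre; bystander
- parts_tray: open grey parts tray 80 x 120 x 40 mm, origin under its centre; bystander
- mug: white mug, 76 mm across, 85 mm high, origin under its centre; bystander
Things that resemble listed ones, but are neither listed nor needed, are in the scene too. What is shaped like the blue_cap2 but purple or turquoise is not meant. Leave any green or purple look-alike of the blue_cap1 alone.

How it is judged (in metres and radians):
On the way, in this order (a step that is already met when the one before it is completed fails the run):
1. the blue rack's lever is pressed down (beyond 0.3 rad) (value of joint lever_blue above 0.3 rad).
2. both blue capacitors are in the blue rack's tray while its lever is still held down (beyond 0.3 rad) (value of joint lever_blue above 0.3 rad and x of blue_cap1 in the frame of rack_blue between -0.13 and -0.025 m and y of blue_cap1 in the frame of rack_blue between -0.03 and 0.03 m and z of each of blue_cap1, blue_cap2 in the frame of rack_blue below 0.045 m and x of blue_cap2 in the frame of rack_blue between -0.13 and -0.025 m and y of blue_cap2 in the frame of rack_blue between -0.03 and 0.03 m), for 0.2 s.
At the end, for the whole second after the job is handed in: Both blue capacitors lie at rest (under 0.05 m/s) in the blue rack's tray, its lever is back up (below 0.06 rad, gate shut); the black lever is up and the black capacitors are within 20 mm of where they began; bystanders within 20 mm of theirs (x of blue_cap1 in the frame of rack_blue between -0.13 and -0.025 m and y of blue_cap1 in the frame of rack_blue between -0.03 and 0.03 m and z of each of blue_cap1, blue_cap2 in the frame of rack_blue below 0.045 m and x of blue_cap2 in the frame of rack_blue between -0.13 and -0.025 m and y of blue_cap2 in the frame of rack_blue between -0.03 and 0.03 m and linear speed of each of blue_cap1, blue_cap2 below 0.05 m/s and value of joint each of lever_blue, lever_black below 0.06 rad and distance of each of black_cap1, black_cap2, knob, screwdriver, bottle, wipes, parts_tray, mug from where it was at the start of the episode below 0.02 m); the robot touches nothing.
It fails at once if the gripper touches a capacitor (contact force between any of the arm, the fingers and blue_cap1 above 0.3 N or contact force between any of the arm, the fingers and blue_cap2 above 0.3 N or contact force between any of the arm, the fingers and black_cap1 above 0.3 N or contact force between any of the arm, the fingers and black_cap2 above 0.3 N).
It fails at once if a gate is touched with the robot instead of being worked by its lever (contact force between any of the arm, the fingers and gate_blue above 0.3 N or contact force between any of the arm, the fingers and gate_black above 0.3 N).
It fails at once if a blue capacitor is lifted (height (world z) of any of blue_cap1, blue_cap2 above 0.11 m).
It fails at once if the black rack is worked: its lever pressed beyond 0.15 rad or a black capacitor moved 20 mm (value of joint lever_black above 0.15 rad or distance of any of black_cap1, black_cap2 from where it was at the start of the episode above 0.02 m).
It fails at once if a bystander on the bench is moved by more than 20 mm (distance of any of knob, screwdriver, bottle, wipes, parts_tray, mug from where it was at the start of the episode above 0.02 m).
It also fails if it takes over 32 s, if anything falls off the work surface, if the arm or the gripper's body presses on something with over 40 N, if the wrist force passes 120 N, or if a joint passes its speed limit or range.

## Working session

There is one attempt and no reset: what is moved stays moved. The work goes in short steps, each a Python script; the robot and the scene stay as the last script left them, time stands still between calls to the robot, and variables do not carry over. Pictures are saved under pics/ and viewed, at most 10 in all, crops included, and the job is handed in when it is done.

```bash
mkdir -p pics
cat > h.py <<'E'
import numpy as np, cv2
from plant import bot, planner, cams
def uv(d): return np.array(d["location"])*[640,480]
def ray(c,p):
    P=np.array(c["pose"]); d=P[:3,:3]@np.array([(p[0]-c["cx"])/c["fx"],-(p[1]-c["cy"])/c["fy"],-1])
    return P[:3,3],d/np.linalg.norm(d)
def proj(c,X):
    P=np.array(c["pose"]); q=P[:3,:3].T@(np.array(X)-P[:3,3]); return np.array([c["cx"]-c["fx"]*q[0]/q[2],c["cy"]+c["fy"]*q[1]/q[2]])
def tri(c1,p1,c2,p2):
    o1,d1=ray(c1,p1);o2,d2=ray(c2,p2)
    t=np.linalg.lstsq(np.c_[d1,-d2],o2-o1,rcond=None)[0]
    a,b=o1+t[0]*d1,o2+t[1]*d2; return (a+b)/2,np.linalg.norm(a-b)
def onz(c,p,z):
    o,d=ray(c,p); return o+d*(z-o[2])/d[2]
def save(c,n,s=1,box=None):
    im=c["img"][:,:,::-1]
    if box: im=im[box[1]:box[3],box[0]:box[2]]
    cv2.imwrite("pics/"+n,cv2.resize(im,None,fx=s,fy=s,interpolation=cv2.INTER_CUBIC))
E
python3 - <<'E'
from h import *
print(bot.get_state()["time_s"])
S=cams.capture("scene");T=cams.capture("top")
save(S,"s0.png",1.25);save(T,"t0.png",1.25)
print([k for k in S], [S[k] for k in S if k not in("img","pose")])
for n,c in(("S",S),("T",T)):
    print(n,np.round(c["pose"],2).tolist())
    for t in["paddle_blue","rack_blue","tray_blue","gate_blue","blue_cap1","paddle_black"]:
        print(n,t,[(np.round(uv(d)).tolist(),round(d["score"],2)) for d in cams.tip_of(c,t)])
E
```

```text
0.0
['img', 'fx', 'fy', 'cx', 'cy', 'pose', 'shot'] [617.4855445893766, 617.4855445893766, 323.18279248090056, 253.10774742313424, 1]
S [[0.78, -0.49, 0.39, 1085.5], [0.63, 0.61, -0.49, -776.85], [0.0, 0.62, 0.78, 1224.59], [0.0, 0.0, 0.0, 1.0]]
S paddle_blue [([273.0, 325.0], 0.89)]
S rack_blue [([325.0, 314.0], 0.64), ([211.0, 400.0], 0.18)]
S tray_blue [([296.0, 304.0], 0.71), ([322.0, 302.0], 0.59)]
S gate_blue [([319.0, 306.0], 0.55)]
S blue_cap1 [([347.0, 264.0], 0.9), ([321.0, 248.0], 0.71), ([331.0, 304.0], 0.64), ([262.0, 260.0], 0.62), ([342.0, 308.0], 0.6), ([386.0, 270.0], 0.52), ([177.0, 307.0], 0.38)]
S paddle_black [([358.0, 197.0], 0.62)]
T [[-0.02, 1.0, -0.05, 465.89], [-1.0, -0.02, -0.02, -109.28], [-0.02, 0.05, 1.0, 1295.15], [0.0, 0.0, 0.0, 1.0]]
T paddle_blue [([421.0, 218.0], 0.61), ([424.0, 177.0], 0.52)]
T rack_blue [([345.0, 223.0], 0.63), ([191.0, 235.0], 0.53)]
T tray_blue [([349.0, 249.0], 0.77), ([347.0, 214.0], 0.5)]
T gate_blue [([350.0, 226.0], 0.44)]
T blue_cap1 [([343.0, 198.0], 0.72), ([295.0, 236.0], 0.67), ([345.0, 301.0], 0.59), ([271.0, 205.0], 0.56), ([345.0, 216.0], 0.55), ([291.0, 273.0], 0.5)]
T paddle_black [([244.0, 250.0], 0.74), ([187.0, 261.0], 0.28)]
```

View pics/s0.png

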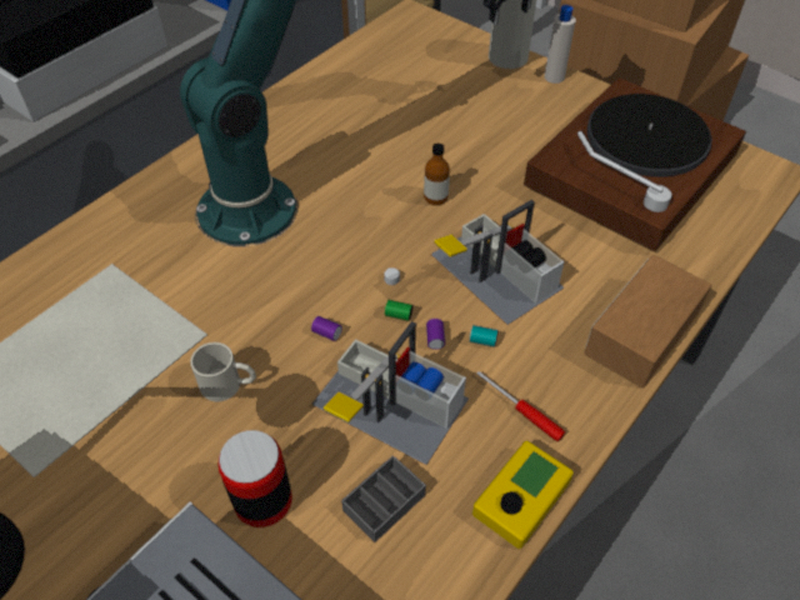

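View pics/t0.png

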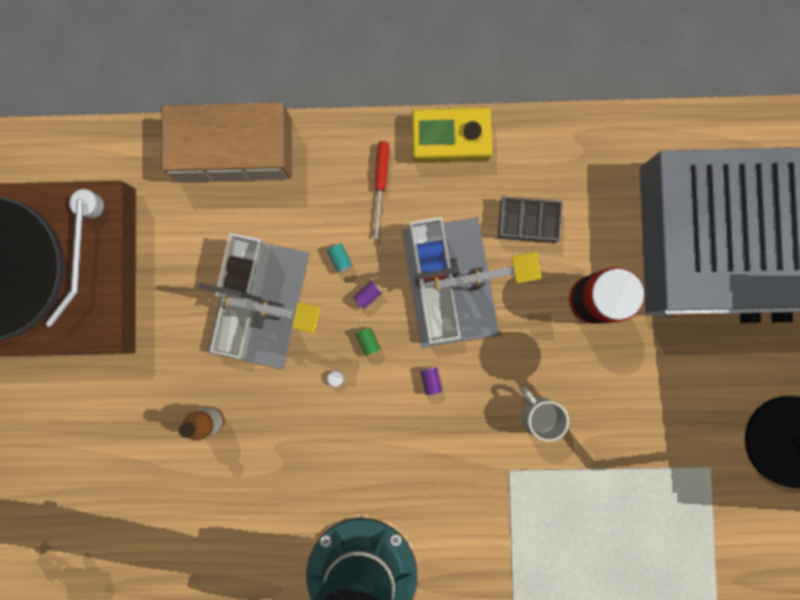

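The top view shows the blue cylinders only in the right-hand rack, at about (430,255) in the 800-px picture, with its yellow paddle at (526,268). Possible confusions:
- black rack paddle, (306,318)
- loose purple cylinders, (367,295) and (431,381)
- turquoise cylinder, (340,257)
- green cylinder, (368,341)
- yellow meter, (452,134)

Next I measure the paddle from both views and check the choice in one crop.

Run:
```python
from h import *
S=cams.capture("scene");T=cams.capture("top")
def yel(c,p):
    h=cv2.cvtColor(c["img"],cv2.COLOR_RGB2HSV); m=cv2.inRange(h,(20,140,70),(35,255,255))
    n,l,s,ce=cv2.connectedComponentsWithStats(m)
    k=1+np.argmin(np.linalg.norm(ce[1:]-p,axis=1)); 
    r=cv2.minAreaRect(np.argwhere(l==k)[:,::-1].astype(np.float32)); print(s[k],ce[k].round(1),r); return ce[k]
a,b=yel(S,(274,325)),yel(T,(421,214))
P,e=tri(S,a,T,b); print("paddle",P.round(1),e)
a2,b2=yel(S,(360,196)),yel(T,(245,254)); print("black",tri(S,a2,T,b2))
# rack yaw: blue rack lane/base corners on the top view (from picture), base edge on bench
for q in[(428,220),(478,218),(498,333),(422,346)]: print(q,onz(T,np.array(q)/1.25,5).round(0))
for t in["rack_blue","paddle_blue"]:
    for d in cams.trace(T,t):
        m=d["mask"].astype(np.uint8); print(t,d["score"],uv(d).round(),m.sum(),cv2.minAreaRect(cv2.findNonZero(m)))
print("bottle wipes",onz(T,np.array((615,294))/1.25,160).round())
save(T,"c0.png",4,(310,150,490,290))
```

```text
[259 314  32  24 439] [274.2 325.3] ((274.4000549316406, 325.2000427246094), (27.72724151611328, 18.782970428466797), 26.56505012512207)
[409 201  25  26 497] [421.1 213.9] ((421.01995849609375, 213.86000061035156), (23.523435592651367, 21.734582901000977), 79.69515228271484)
paddle [ 591.3 -319.5  152.4] 0.5863186107455182
[347 187  27  19 283] [359.7 195.6] ((359.7265319824219, 195.8038787841797), (24.008399963378906, 14.791553497314453), 41.987213134765625)
[234 241  23  26 437] [245.1 253.8] ((245.00584411621094, 253.72352600097656), (19.198345184326172, 22.886165618896484), 12.528807640075684)
black (array([509.54786566,  79.34920002, 154.88364041]), np.float64(0.17835054563929514))
(428, 220) [ 710. -149.    5.]
(478, 218) [ 711. -251.    5.]
(498, 333) [ 475. -285.    5.]
(422, 346) [ 452. -131.    5.]
rack_blue 0.56 [366. 227.] 6164 ((379.4161376953125, 219.7052001953125), (100.96598052978516, 103.7030029296875), 81.25383758544922)
paddle_blue 0.6 [414. 221.] 853 ((391.0, 219.5), (22.161121368408203, 81.78041076660156), 78.69007110595703)
bottle wipes [ 539. -474.  160.]
```

View pics/c0.png

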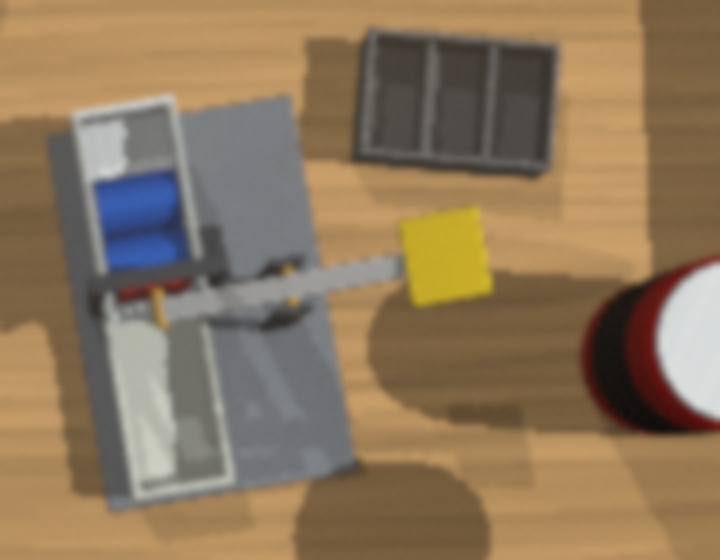

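The crop (of the top view, ×4) shows two blue cylinders behind a red gate at (140,220). The lever of that same rack ends in the yellow paddle at (447,257), with nothing tall under it. Triangulated paddle position is (591,-320,152), against 157 stated, and the rack yaw is about 0.17. Moving above it now.

Run:
```python
from h import *
s=bot.get_state(); R0=np.array(s["orientation"]); p=np.array(s["tcp_pos"]); print(R0.round(2).tolist())
bot.grab(); bot.move_linear([p[0],p[1],330])
yaw=.17; best=None
for k in range(4):
    a=yaw+k*np.pi/2; R=np.c_[[np.cos(a),np.sin(a),0],[np.sin(a),-np.cos(a),0],[0,0,-1]]
    q=planner.ik([591,-320,300],R); print(k,None if q is None else np.round(q,2))
    if q is not None and (best is None or np.abs(q[6])<best[0]): best=(np.abs(q[6]),R)
R=best[1]; np.save("R.npy",R)
bot.movep([592,-322,300],R); bot.move_linear([592,-322,190],R)
s=bot.get_state(); print(s["time_s"],s["tcp_pos"],np.round(s["wrist_force"],2),s["gripper_width"])
S=cams.capture("scene"); save(S,"s1.png",3,(180,220,420,400))
```

```text
[[-0.95, 0.3, 0.0], [0.3, 0.95, 0.0], [-0.0, 0.0, -1.0]]
0 [-0.16  0.62  0.95  1.69 -0.56  1.12 -0.45]
1 [-0.14  0.61  0.92  1.69 -0.53  1.11  1.1 ]
2 [-0.14  0.6   0.9   1.69 -0.52  1.1   2.66]
3 [-0.25  0.74  1.19  1.7  -0.73  1.22 -1.85]
7.1 [ 592.48506241 -322.76282318  190.92742763] [ 0.01 -0.54  0.23] 0.0008042862073887875
```

View pics/s1.png

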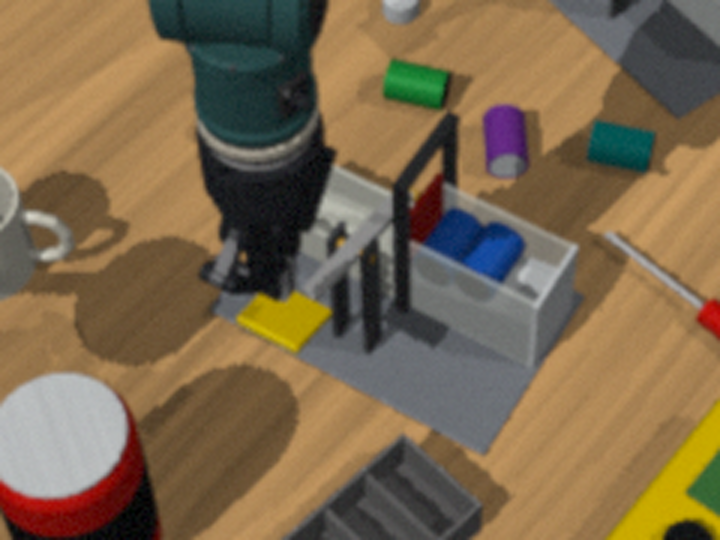

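The fingertips are shut and stand about 35 mm above the paddle (tips near (265,290), paddle at (285,320) in the crop), with the gate shut. I press stepwise, watching the force, and drift about 5 mm outward as the paddle does.

Run:
```python
from h import *
R=np.load("R.npy"); o=np.array([np.sin(.17),-np.cos(.17)])
for z in(160,145,130,122,118,115,113):
    xy=np.array([591.5,-322])+o*5*np.clip((160-z)/44,0,1)
    bot.move_linear([*xy,z],R,vel=80 if z>125 else 40)
    s=bot.get_state(); f=s["wrist_force"]; print(z,round(s["time_s"],2),np.round(s["tcp_pos"],1),np.round(f,1))
    if f[2]>15: break
bot.dwell(1.0)
S=cams.capture("scene"); save(S,"s2.png",3,(180,220,420,400)); print(bot.get_state()["time_s"])
```

```text
160 7.67 [ 591.  -321.1  159.3] [-0.4  1.7  1.6]
145 8.02 [ 591.9 -324.8  145.2] [-1.  -1.7  2.9]
130 8.36 [ 591.9 -325.2  129.8] [0.  0.5 1.3]
122 8.71 [ 592.  -325.2  122. ] [-1.   2.   4.7]
118 8.96 [ 592.6 -326.   118.2] [-0.8  1.6  5.4]
115 9.21 [ 592.8 -326.6  115.4] [-0.6  2.   5. ]
113 9.46 [ 592.9 -326.7  113.4] [-0.4  1.8  5.4]
10.5083
```

View pics/s2.png

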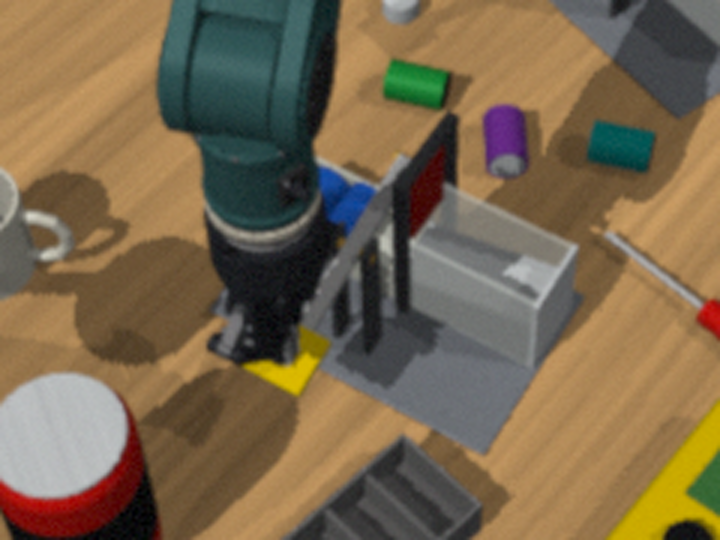

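The gate is up (red plate at (430,190)), the lane is empty, and both blue capacitors are in the tray at (335,190). I hold a little longer, then let the lever come up slowly.

Run:
```python
from h import *
R=np.load("R.npy")
bot.dwell(1.2)
T=cams.capture("top")
p=bot.get_state()["tcp_pos"]
bot.move_linear([592,-324,165],R,vel=50); bot.move_linear([592,-324,300],R)
bot.dwell(.6)
S=cams.capture("scene"); T2=cams.capture("top"); s=bot.get_state(); print(s["time_s"],np.round(s["wrist_force"],2))
k=lambda c,b:cv2.resize(c["img"][b[1]:b[3],b[0]:b[2],::-1],(400,300),interpolation=cv2.INTER_CUBIC)
cv2.imwrite("pics/e.png",np.vstack([np.hstack([k(T,(310,150,490,285)),k(T2,(310,150,490,285))]),np.hstack([k(S,(180,220,420,400)),k(S,(0,0,640,480))])]))
```

```text
14.7 [ 0.21 -0.26  0.56]
```

View pics/e.png

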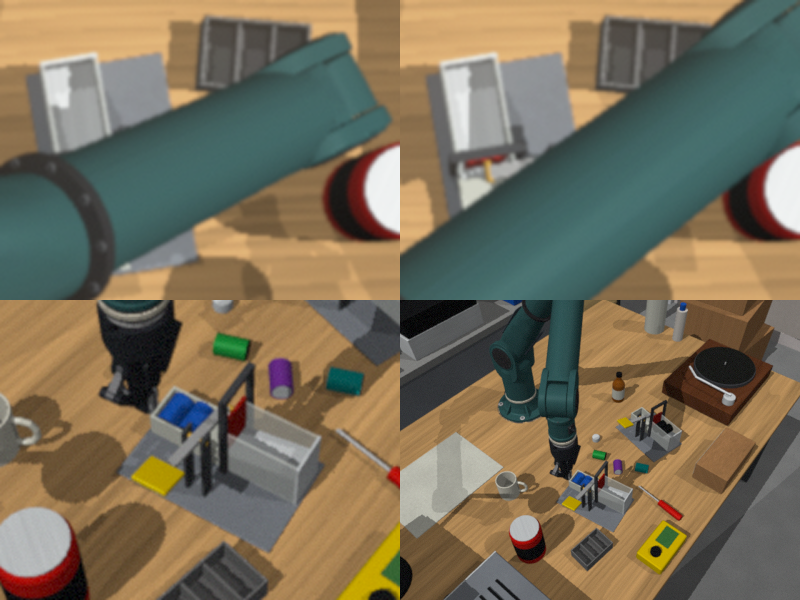

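Both blue capacitors lie in the tray (175,405 and 195,415 in the lower-left panel). The lever is up, the gate is shut, the robot is clear, and the bystanders are where they were. Handing in.

```bash
python3 -c "
from plant import bot
print(bot.finish_job())"
```

```text
the job is handed in; nothing more can be done
None
```

The job is handed in: both blue capacitors lie in the blue rack's tray, its lever is back up with the gate shut, and the last picture showed nothing else on the bench moved (no verdict was returned).

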